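# Lay out the core-trimming station

### The arm

A 6-joint arm with a two-finger parallel gripper is mounted at the origin on the work surface. World frame = base frame: x ahead of the robot, y to its left, z up, the work surface at z = 0. Lengths are in mm, angles in rad, forces in N, time in s.
With the tool pointing down it reaches from about 275 to 975 mm from the base axis. Payload 8.4 kg.
Tool frame: the origin (TCP) lies midway between the tips of the shut fingers; the grasp point (between the pads) lies 19 mm behind it (tcp_to_grasp is the distance from the TCP to the grasp point, in mm); z points along the fingers, y is the line along which they close (so a half turn about z gives the same grasp; the last joint's range is limited). The gripper opens to 92 mm and grips with 3 to 60 N. Pads are 20 mm wide; open, the fingers measure 128 mm over their backs; the gripper's body (75 mm by 189 mm) begins 69 mm behind the grasp point.
Start: joints at [1.238, 0.353, 1.633, -0, 1.155, -0.002], TCP at [202.998, 591.117, 214.583] pointing down, gripper open.
Joint ranges: [-2.63, 2.63], [-0.92, 2.1], [0.06, 2.66], [-1.3, 4.44], [0, 2.69], [-3.02, 3.02]. Speed limits (rad/s): [2.22, 2.22, 2.79, 3.14, 3.14, 3.14].

### API

Orientations are given as a 3x3 rotation matrix whose columns are the frame's x, y, z axes.
In Python, from cell import * gives the robot as it stands.
- The arm moves only by the tool drive_tool, never from a script. Its argument "motion" is a list of rows, each a list of 7 numbers: the turn, a rotation vector about the tool's x, y, z in rad, then the shift along the tool's x, y, z in m, then the opening, from -1 (shut) to 1 (fully open), so that 0 is half open. A call has 1 to 8 rows; each row is the pose to reach, as a shift and turn from the pose commanded when the call began, along the tool's axes at that moment; what a row does not reach only later rows make up. A row lasts 1/10 s, in which the tool goes at most 50 mm and 8.59 degrees, less where a joint would pass 70% of its speed; a pose out of reach is approached as far as the arm can. A call with a gripper value outside its range is refused whole. The fingers move at their own pace and stop on an object; "squeeze" is the grip in N (left out, the last holds). Time passes only in rows, so rows that repeat a pose let the fingers close. It gives the time, the measured TCP pose, the force, the opening and the grip force at its end, in the units of the state.
- observe(): the state, without advancing time (a new reading comes with each control period).
- grab_frame(name): name is "scene" or "top" or "wrist"; returns a dict with "frame" (420x560x3 uint8, blue, green, red), "range_z" (420x560 float32, mm along the optical axis (not along the pixel's ray), 0 where there is no reading), "fx", "fy", "cx", "cy" (pixels), "eye" and "rotation" of the camera in the world; the wrist camera has in their place "hand_eye" (4x4, takes a point from camera to tool coordinates, whose origin is the TCP and whose axes are the flange's). Camera axes: x right, y up, looking along -z (the intrinsics and any distortion apply to the point x, -y, -z); pixel columns grow to the right and rows downward; lengths in mm; the calibration is good to about 2 mm. A picture is of the moment at which its call begins: read the wrist's pose just before it.
- close_job(): hands the job in; it is judged then, once.
The state is a dict: "time_s": time; "joint_positions": joint angles; "qvel": joint speeds; "tau": joint torques, N m; "ee_pos": TCP position; "orientation": TCP orientation; "contact_force": force on the tool from outside, world axes, zero at the start; "ft_torque": the same for the moment, N m; "opening": opening from 0.0 (shut) to 1.0 (fully open); "grasp_force": force on a finger pad.
Only numpy, scipy, OpenCV 4.12 (cv2) and the standard library are available. Lean on these libraries where they do the work, as an engineer would, in place of code of your own. Each camera call takes 0.05 s, during which the arm holds its last target. There are 200 camera calls.

### The job

Lay out the bench for trimming the next soil core: lay the large brass core ring flat in the square nest of the trimming stand and swing the locking lever fully shut over it, stand the white dish centred on the round dark mark of the cork mat, and lay the scoop squarely on its own dark silhouette on the mat, bowl on bowl and handle on handle. Keep the dish upright and set it down rather than dropping it, and leave the small core ring and the tin where they stand. The large ring or the dish may be lying on the scoop's silhouette at first.

Things in the scene. Friction and masses are not known exactly. Their poses are not given: they have to be found in the camera images.
- mat: fixed cork mat, 220 (its x) x 230 (its y) x 4 mm thick, lying on the zinc counter; origin at the centre of its underside, z up. Painted on it in dark rubber grey (flat): a disc 68 mm across and a scoop silhouette. It may be left or right of the robot
- dish_mark (a point): centre of the round mark, on the mat's top face, at mat (45, 60, 4) mm
- scoop_mark_tip (a point): bowl end of the scoop silhouette, on the mat's top face, at mat (-60, 80, 4) mm; the silhouette is 170 mm long along the mat's y, its bowl part 62 mm wide, its handle part 24 mm wide
- scoop_mark_end (a point): handle end of the scoop silhouette, on the mat's top face, at mat (-60, -90, 4) mm
- stand: fixed trimming stand on the other side from the mat: a dark steel plate 220 (its x) x 230 (its y) x 4 mm; origin at the centre of its underside, z up. On it four aluminium walls, 10 mm thick and 10 mm high above the plate, form a square nest 72 mm wide inside, 92 mm outside, sides along the plate's x and y; the plate is the nest's floor. A lever post 16 mm across stands beyond the nest's +x wall
- nest (a point): centre of the nest's floor, at stand (0, 45, 4) mm
- lever_pivot (a point): point on the lever's vertical hinge axis, at stand (57, 45, 43) mm, the height of the lever's underside. A hub 24 mm across reaches 12 mm above it
- lever (a joint): angle of the locking lever, rad: 0 = shut (the arm lies over the middle of the nest, pointing to the stand's -x), 1.8 = fully open; it turns about +z, so that opening carries the knob from the stand's -x towards -y. It stays where it is left and swings easily. Arm: steel, 16 mm wide, 8 mm thick, underside 43 mm and top 51 mm above the counter; 4 mm above a properly laid ring
- lever_knob (a point): middle of the lever's upright black knob, 18 mm across and 38 mm tall, from 51 to 89 mm above the counter, 110 mm from the hinge axis
- large_ring: large brass core ring, 63.5 mm across outside, 55 mm inside, 35 mm tall, 0.2 kg; origin at the centre of its lower end, z up along its axis. Stands on the mat's scoop silhouette or on the stand's plate beside the nest
- dish: white porcelain dish, 62 mm across at the rim, 58 mm at 10 mm height, 40 mm at the foot, 30 mm tall, wall 3 mm; origin at the centre of its foot, z up. Stands at the other of those two places
- scoop: blue enamelled steel scoop, lying between mat and stand, 0.14 kg; origin on its underside where bowl and handle meet, x along it towards the bowl's open tip, z up. Bowl from x = 5 to 80 mm, 54 mm wide, walls 3 mm, 27 mm tall; round handle 18 mm across from x = 5 to -90 mm, its axis 15 mm above the underside at the bowl and 9 mm at the far end
- scoop_tip (a point): middle of the bowl's open edge, on the underside, scoop (80, 0, 0) mm
- scoop_end (a point): under the handle's far end, scoop (-90, 0, 0) mm
- scoop_grip (a point): point on the handle's axis to grip, scoop (-35, 0, 12) mm
- small_ring: small brass core ring, not to be moved: 50 mm across, 25 mm tall, stands on the mat; origin at the centre of its lower end
- tin: round aluminium moisture tin, not to be moved: 50 mm across, 42 mm tall, stands on the counter between mat and stand; origin at the centre of its underside
- vise: fixed small bench vise with brass jaws, 110 mm long (its x) plus a screw and handle reaching 90 mm from the origin on +x, 75 mm wide (handle 104 mm), 101 mm tall; origin at the centre of its underside
Not all that is in view belongs to the job. Leave any green look-alike of the dish alone.

How it is judged (in metres and radians):
At the end, for the whole second after the job is handed in: Large ring flat on nest floor (8 mm, 0.1 rad), lever shut (< 0.12 rad); dish upright on the mat within 12 mm of the round mark; scoop flat on the mat, tip and handle end each within 15 mm of the silhouette's; small ring and tin upright, moved under 15 mm; ring, dish and scoop at rest (horizontal distance between large_ring and nest below 0.008 m and z of large_ring in the frame of nest below 0.004 m and angle between the z axis of large_ring and the z axis of stand, either way round below 0.1 rad and value of joint lever below 0.12 rad and horizontal distance between dish and dish_mark below 0.012 m and z of dish in the frame of dish_mark below 0.005 m and angle between each of dish, scoop's own z axis and vertical below 0.1 rad and horizontal distance between scoop_tip and scoop_mark_tip below 0.015 m and horizontal distance between scoop_end and scoop_mark_end below 0.015 m and z of scoop in the frame of mat below 0.01 m and distance of each of small_ring, tin from where it was at the start of the episode below 0.015 m and angle between each of small_ring, tin's own z axis and vertical below 0.2 rad and linear speed of each of large_ring, dish, scoop below 0.02 m/s); the robot touches nothing.
It fails at once if the dish is tipped beyond 0.6 rad (angle between dish's own z axis and vertical above 0.6 rad).
It fails at once if the dish is dropped: it moves faster than 0.5 m/s while no finger touches it (linear speed of dish above 0.5 m/s and contact force between the fingers and dish below 0.05 N).
It fails at once if the small ring is knocked 30 mm or more from its place (distance of small_ring from where it was at the start of the episode above 0.03 m).
It fails at once if the tin is knocked 30 mm or more from its place (distance of tin from where it was at the start of the episode above 0.03 m).
It also fails if it takes over 72 s, if anything falls off the work surface, if the arm or the gripper's body presses on something with over 40 N, if the wrist force passes 120 N, or if a joint passes its speed limit or range.

## Working session

There is one attempt and no reset: what is moved stays moved. The work goes in short steps, Python scripts to look and compute and a tool call to move; the robot and the scene stay as the last step left them, time stands still between calls to the robot, and variables do not carry over. Pictures are saved under pics/ and viewed, at most 10 in all, crops included, and the job is handed in when it is done.

Besides the shell and the picture viewer there is one more tool, called after "Emit:" as name([rows], argument=value, ...), one row to a line, values as JSON. drive_tool: Moves the arm, as the interface text tells. Its arguments: {"type":"object","properties":{"motion":{"type":"array","items":{"type":"array","items":{"type":"number"}}},"squeeze":{"type":"number"}},"required":["motion"]}

```bash
mkdir -p pics; ls; cat > h.py <<'E'
from cell import *
import numpy as np, cv2
def world(f,u,v,o=None,z=None):
    if z is None: z=f["range_z"][int(v),int(u)]
    p=np.array([(u-f["cx"])/f["fx"]*z,-(v-f["cy"])/f["fy"]*z,-z])
    return np.array(f["rotation"])@p+np.array(f["eye"])
def cloud(f):
    d=f["range_z"]; v,u=np.mgrid[0:d.shape[0],0:d.shape[1]]
    p=np.stack([(u-f["cx"])/f["fx"]*d,-(v-f["cy"])/f["fy"]*d,-d],-1)
    return p@np.array(f["rotation"]).T+np.array(f["eye"])
E
python3 - <<'E'
from h import *
import pickle
s=observe();print(s)
for n in("top","scene"):
    f=grab_frame(n);pickle.dump(f,open(n+".pkl","wb"));cv2.imwrite(f"pics/{n}0.png",cv2.resize(f["frame"],(784,588)));print({k:v for k,v in f.items() if k not in("frame","range_z")})
E
```

```text
pics
{'time_s': 0.0, 'joint_positions': array([ 1.23760118e+00,  3.53642694e-01,  1.63413311e+00, -1.90689925e-05,
        1.15518895e+00, -2.39633270e-03]), 'qvel': array([ 1.02627752e-04, -4.98370381e-04,  2.67844133e-03,  6.26978610e-05,
       -3.66531963e-04, -2.50221145e-04]), 'tau': array([-1.88259750e-03, -5.93849444e+01, -3.34215331e+01,  6.94112806e-02,
        2.35071767e-02, -1.47322385e-04]), 'ee_pos': array([202.84122075, 590.64602267, 213.86753809]), 'orientation': array([[-9.45785698e-01,  3.24791051e-01, -4.32275917e-04],
       [ 3.24791338e-01,  9.45784801e-01, -1.30233591e-03],
       [-1.41470564e-05, -1.37213015e-03, -9.99999059e-01]]), 'contact_force': array([ 0.1052116 , -0.04698735,  0.36463882]), 'ft_torque': array([-0.01248102, -0.04533089, -0.00352878]), 'grasp_force': 0.0, 'opening': 0.9974177782355723}
{'fx': 467.11240087146746, 'fy': 467.11240087146746, 'cx': 286.26324356986066, 'cy': 208.64873125682564, 'eye': array([ 234.07804147,  -18.20169279, 1418.04093382]), 'rotation': array([[ 7.61288515e-04,  9.77328743e-01, -2.11726115e-01],
       [-9.99998253e-01,  1.10544028e-03,  1.50709500e-03],
       [ 1.70697784e-03,  2.11724598e-01,  9.77327878e-01]])}
{'fx': 461.96076359711793, 'fy': 461.96076359711793, 'cx': 282.5766205519065, 'cy': 210.58122748224102, 'eye': array([1074.81736382, -237.45759997,  920.1876278 ]), 'rotation': array([[ 0.37364422, -0.75858755,  0.53379296],
       [ 0.92749806,  0.31282016, -0.20467263],
       [-0.01171909,  0.57156668,  0.82047193]])}
```

View pics/top0.png

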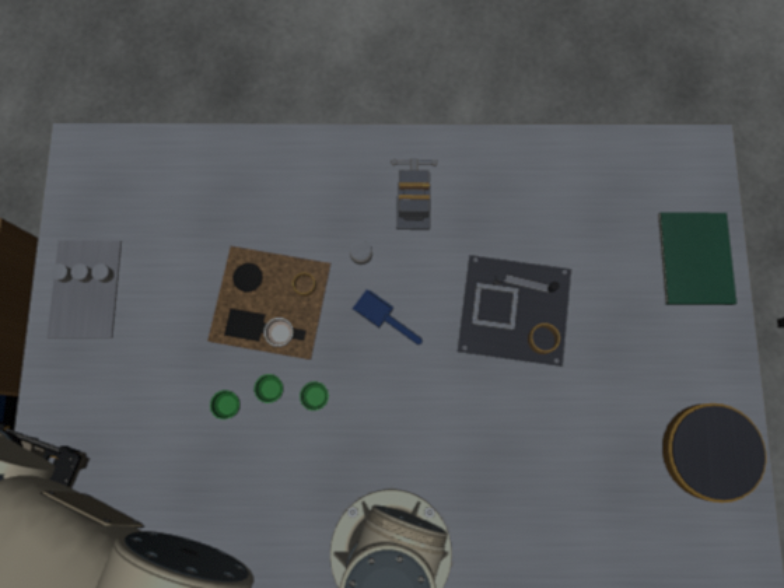

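View pics/scene0.png

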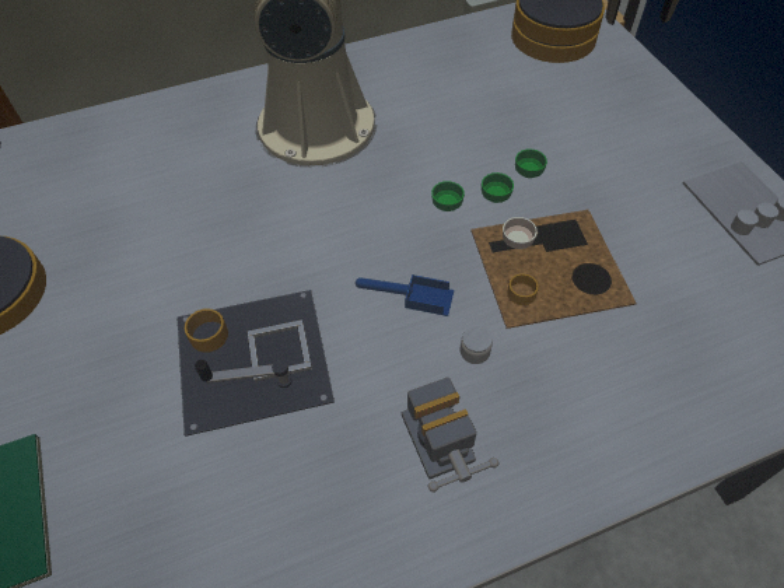

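The top view (784 px wide) shows the mat on the left with corners (231,247), (330,262), (312,358), (208,341). The round mark is at (248,277) and the dish at (279,332), on the silhouette's handle. The scoop runs from (360,300) to (420,342), and the tin is at (361,254). The stand is on the right: nest at (495,306), open lever with its knob at (552,287), large ring at (545,338).

```bash
cat >> h.py <<'E'
def onplane(f,u,v,h):
    d=np.array(f["rotation"])@np.array([(u-f["cx"])/f["fx"],-(v-f["cy"])/f["fy"],-1.]);e=np.array(f["eye"])
    return e+d*(h-e[2])/d[2]
def fit2(P,Q):  # Q = R P + t
    P=np.array(P,float);Q=np.array(Q,float)[:,:2];a=P-P.mean(0);b=Q-Q.mean(0)
    th=np.arctan2((a[:,0]*b[:,1]-a[:,1]*b[:,0]).sum(),(a*b).sum());c,s=np.cos(th),np.sin(th);R=np.array([[c,-s],[s,c]])
    t=Q.mean(0)-R@P.mean(0);return th,t,R,np.linalg.norm(P@R.T+t-Q,axis=1)
E
python3 - <<'E'
from h import *
import pickle
f=pickle.load(open("top.pkl","rb"));k=1/1.4
C=[(110,115),(110,-115),(-110,-115),(-110,115)]
for n,px in(("mat",[(231,247),(330,262),(312,358),(208,341)]),("stand",[(471,256),(571,268),(563,365),(459,352)])):
    th,t,R,e=fit2(C,[onplane(f,u*k,v*k,4) for u,v in px]);print(n,th,t,e)
    for q in ((45,60),(-60,80),(-60,-90)) if n=="mat" else ((0,45),(57,45)):print(q,R@q+t)
for n,u,v,h in(("dish",279,332,34),("scooptip",363,300,20),("scoopend",420,342,12),("ring",545,338,39),("knob",552,287,89),("tin",361,254,42),("small",304,285,29),("vise",414,200,60)):
    print(n,onplane(f,u*k,v*k,h).round(),world(f,u*k,v*k).round())
c=cloud(f)
for p in((80,200),(350,200),(250,300)):print(c[p[1],p[0]])
w=grab_frame("wrist");print(w["hand_eye"],w["fx"],w["cx"],w["cy"])
E
```

```text
mat -0.16186297084321324 [519.49817686 267.32220365] [3.75830531 1.75278836 1.85243711 1.67571009]
(45, 60) [573.57939758 319.28585985]
(-60, 80) [473.17501932 355.94593116]
(-60, -90) [445.77831152 188.16804107]
stand -0.13024920696723039 [ 501.60813175 -273.934281  ] [4.10679082 2.07761555 3.25541941 1.21437937]
(0, 45) [ 507.45278767 -229.31545092]
(57, 45) [ 563.96997243 -236.71868176]
dish [446. 240.  34.] [451. 245.   7.]
scooptip [519.  62.  20.] [523.  63.  -1.]
scoopend [428. -62.  12.] [428. -62.  17.]
ring [ 433. -327.   39.] [ 439. -335.    3.]
knob [ 533. -335.   89.] [ 532. -334.   93.]
tin [617.  66.  42.] [616.  66.  45.]
small [551. 190.  29.] [556. 194.   5.]
vise [735. -49.  60.] [721. -48.  97.]
[566.51683453 619.31496862   6.84470975]
[ 567.61203347 -218.29235419    6.33658068]
[262.72445593  87.69318436  -3.29513855]
[[ 6.09225854e-04  9.64411084e-01  2.64406676e-01  7.41399993e+01]
 [ 9.99999809e-01 -6.15684449e-04 -5.84434198e-05  1.10541294e+00]
 [ 1.06427597e-04  2.64406661e-01 -9.64411275e-01 -1.69355203e+02]
 [ 0.00000000e+00  0.00000000e+00  0.00000000e+00  1.00000000e+00]] 351.6323001140504 280.7009953720307 204.3687172925371
```

```bash
cat >> h.py <<'E'
def plan(x,y,z,yaw,s=None):
    """rotvec-z and shift (m) in tool axes to bring TCP to x,y,z pointing down with tool y at angle yaw"""
    s=s or observe();R=np.array(s["orientation"]);p=np.array(s["ee_pos"])
    yv=np.array([np.cos(yaw),np.sin(yaw),0]);zv=np.array([0,0,-1.]);T=np.stack([np.cross(yv,zv),yv,zv],1)
    r=cv2.Rodrigues(R.T@T)[0].ravel()
    print("now",p.round(1),"turn",r.round(3),"shift",((R.T@(np.array([x,y,z])-p))/1000).round(4))
def wrist(name=None):
    s=observe();f=grab_frame("wrist");H=np.array(f["hand_eye"]);R=np.array(s["orientation"])
    f["rotation"]=R@H[:3,:3];f["eye"]=R@H[:3,3]+np.array(s["ee_pos"])
    if name: cv2.imwrite(f"pics/{name}.png",cv2.resize(f["frame"],(784,588)))
    import pickle;pickle.dump(f,open("wrist.pkl","wb"));return f
E
python3 -c "
from h import *
plan(446,240,200,1.409)"
```

```text
now [202.9 590.8 214. ] turn [-0.001 -0.    -0.169] shift [-0.3439 -0.2528  0.0143]
```

Emit:
drive_tool([
  [0,0,-0.169,-0.344,-0.253,0.014,1],
  [0,0,-0.169,-0.344,-0.253,0.014,1],
  [0,0,-0.169,-0.344,-0.253,0.014,1],
  [0,0,-0.169,-0.344,-0.253,0.014,1],
  [0,0,-0.169,-0.344,-0.253,0.014,1],
  [0,0,-0.169,-0.344,-0.253,0.014,1],
  [0,0,-0.169,-0.344,-0.253,0.014,1],
  [0,0,-0.169,-0.344,-0.253,0.014,1],
])

```text
time_s: 0.95
ee_pos: [431.4, 260.7, 201.5]
orientation: [[-0.987, 0.161, 0.0], [0.161, 0.987, 0.0], [-0.0, 0.0, -1.0]]
contact_force: [0.8, 0.1, 0.5]
opening: 1.001
grasp_force: 0.0
```

```bash
python3 -c "
from h import *
plan(446,240,200,1.409)"
```

```text
now [431.4 260.7 201.5] turn [0. 0. 0.] shift [-0.0178 -0.018   0.0015]
```

Emit:
drive_tool([
  [0,0,0,-0.018,-0.018,0.0,1],
  [0,0,0,-0.018,-0.018,0.0,1],
  [0,0,0,-0.018,-0.018,0.0,1],
])

```text
time_s: 1.25
ee_pos: [445.5, 241.6, 201.3]
orientation: [[-0.987, 0.163, -0.001], [0.163, 0.987, 0.0], [0.001, 0.0, -1.0]]
contact_force: [0.0, -0.3, -1.0]
opening: 1.001
grasp_force: 0.0
```

```bash
python3 -c "
from h import *
wrist('w1')"
```

```text
(no output)
```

View pics/w1.png

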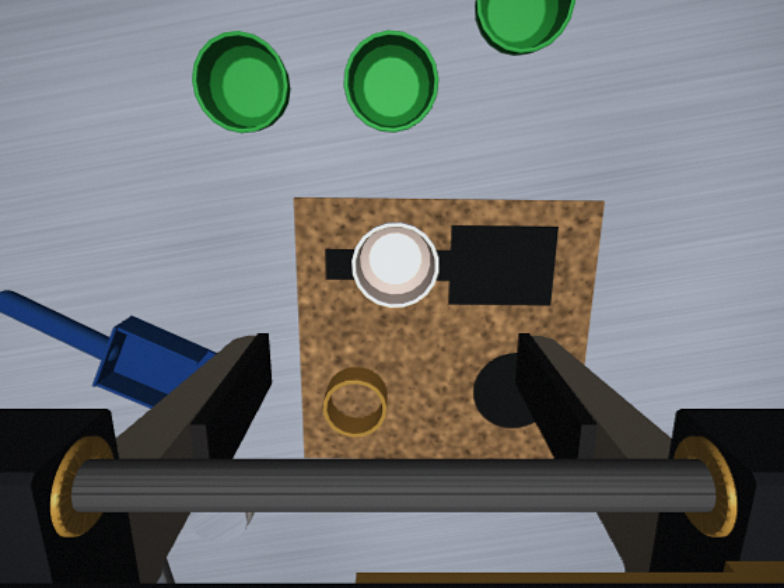

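The wrist view shows the dish rim centred at (395,265). The silhouette's handle end is at (326,248)-(326,279) and its bowl end at (558,226)-(551,304). The mat's near corners are at (294,198) and (604,201), and the round mark's left edge is at (474,391).

```bash
python3 - <<'E'
from h import *
import pickle
f=pickle.load(open("wrist.pkl","rb"));k=1/1.4
M=[(-110,-115),(-110,115),(-91,80),(-29,80),(-72,-90),(-48,-90),(45,26)]
P=[(294,198),(604,201),(558,226),(551,304),(326,248),(326,279),(474,391)]
th,t,R,e=fit2(M,[onplane(f,u*k,v*k,4) for u,v in P]);print(th,t,e)
for q in ((45,60),(-60,80),(-60,-90),(-60,-5)):print(q,R@q+t)
print("dish",onplane(f,395.5*k,265.5*k,34))
print("small",onplane(f,355*k,408*k,29), world(f,355*k,437*k))
print(world(f,500*k,260*k))
d=onplane(f,395.5*k,265.5*k,34)
plan(d[0],d[1],60,th+np.pi/2);plan(d[0],d[1],9,th+np.pi/2)
E
```

```text
-0.17204066873770527 [521.21783032 271.29757173] [0.66407932 1.0231298  1.97534252 2.55883374 1.93212617 2.53211195
 0.59018001]
(45, 60) [575.82511131 322.70812379]
(-60, 80) [475.79904193 360.38816417]
(-60, -90) [446.69618986 192.89779429]
(-60, -5) [461.24761589 276.64297923]
dish [449.17309032 243.84245159  34.        ]
small [556.52118019 194.68589503  29.        ] [597.0737942  185.22834419   3.39017944]
[464.5319638  321.98341006   4.48248334]
now [445.1 242.2 201.3] turn [ 0.    -0.001  0.01 ] shift [-0.0038  0.0023  0.1413]
now [445.1 242.2 201.3] turn [ 0.    -0.001  0.01 ] shift [-0.0038  0.0023  0.1923]
```

Emit:
drive_tool([
  [0,0,0.01,-0.004,0.002,0.05,1],
  [0,0,0.01,-0.004,0.002,0.1,1],
  [0,0,0.01,-0.004,0.002,0.145,1],
  [0,0,0.01,-0.004,0.002,0.175,1],
  [0,0,0.01,-0.004,0.002,0.191,1],
  [0,0,0.01,-0.004,0.002,0.191,1],
])

```text
time_s: 1.9
ee_pos: [447.4, 243.5, 8.3]
orientation: [[-0.986, 0.169, -0.004], [0.169, 0.986, -0.002], [0.004, -0.003, -1.0]]
contact_force: [-0.3, -0.2, 0.5]
opening: 1.002
grasp_force: 0.0
```

Emit:
drive_tool([
  [0,0,0,0,0,0,0.5],
  [0,0,0,0,0,0,0.3],
  [0,0,0,0,0,0,0.2],
  [0,0,0,0,0,0,0.1],
  [0,0,0,0,0,0,0.1],
  [0,0,0,0,0,0,0.1],
], squeeze=12)

```text
time_s: 2.5
ee_pos: [450.4, 243.4, 11.4]
orientation: [[-0.985, 0.171, 0.001], [0.171, 0.985, 0.001], [-0.001, 0.001, -1.0]]
contact_force: [-1.5, -0.1, 6.8]
opening: 0.662
grasp_force: 12.0
```

Emit:
drive_tool([
  [0,0,0,0,0,-0.01,0.1],
  [0,0,0,0,0,-0.03,0.1],
  [0,0,0,0,0,-0.05,0.1],
  [0,0,0,0,0,-0.06,0.1],
], squeeze=15)

```text
time_s: 2.9
ee_pos: [450.6, 243.5, 72.5]
orientation: [[-0.985, 0.171, 0.002], [0.171, 0.985, 0.001], [-0.002, 0.001, -1.0]]
contact_force: [-0.2, 1.1, -1.1]
opening: 0.659
grasp_force: 15.0
```

```bash
python3 - <<'E'
from h import *
f=wrist('w2')
plan(575.8,322.7,70,-.172+np.pi/2)
cv2.imwrite("pics/w2.png",cv2.resize(f["frame"][60:360,100:460],(720,600)))
E
```

```text
now [451.1 243.8  73.3] turn [0.002 0.003 0.   ] shift [-0.1093  0.0991  0.0038]
```

View pics/w2.png

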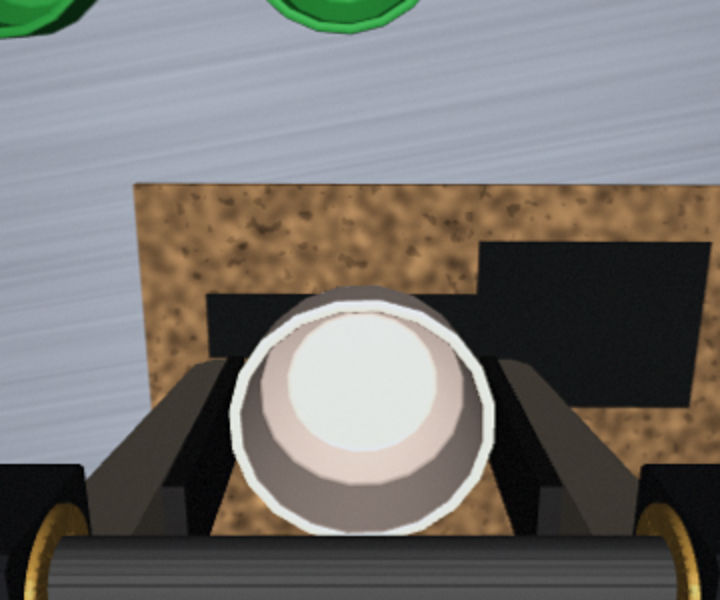

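The dish is held upright, with its rim centred at crop (362,417), and the silhouette shows clearly. I'll check its offset from the TCP.

```bash
python3 - <<'E'
from h import *
import pickle
f=pickle.load(open("wrist.pkl","rb"));s=observe()
d=onplane(f,281,268.5,96);R=np.array(s["orientation"]);print(d, R.T@(d-np.array(s["ee_pos"])))
w=lambda a,b:onplane(f,100+a/2,60+b/2,4)
M=[(-110,-115),(-91,80),(-29,80),(-72,-90),(-48,-90),(-91,5),]
P=[(136,183),(711,242),(690,407),(207,294),(209,357),(479,242)]
th,t,R2,e=fit2(M,[w(*p) for p in P]);print(th,t,e)
m=R2@(45,60)+t;print("mark",m)
E
```

```text
[446.90428435 245.31974786  96.        ] [  4.34434846   0.84504598 -22.75434237]
-0.1754291030396852 [521.54153832 270.46392727] [1.27181468 2.56356411 3.27028592 2.05921112 2.60171687 2.40914139]
mark [576.32270677 321.68915137]
```

Emit:
drive_tool([
  [0,0,0,-0.02,0.017,0,0.1],
  [0,0,0,-0.05,0.043,0,0.1],
  [0,0,0,-0.08,0.069,0,0.1],
  [0,0,0,-0.105,0.09,0,0.1],
  [0,0,0,-0.114,0.098,0,0.1],
  [0,0,0,-0.114,0.098,0.02,0.1],
  [0,0,0,-0.114,0.098,0.04,0.1],
  [0,0,0,-0.114,0.098,0.05,0.1],
])

```text
time_s: 3.75
ee_pos: [576.9, 319.1, 18.2]
orientation: [[-0.985, 0.171, -0.003], [0.171, 0.985, -0.002], [0.003, -0.002, -1.0]]
contact_force: [-0.5, 0.1, -0.5]
opening: 0.663
grasp_force: 15.0
```

Emit:
drive_tool([
  [0,0,0,0,0,0,0.1],
])

```text
time_s: 3.85
ee_pos: [577.0, 319.2, 18.6]
orientation: [[-0.985, 0.171, -0.003], [0.171, 0.985, -0.002], [0.003, -0.002, -1.0]]
contact_force: [-0.3, 0.6, -0.1]
opening: 0.666
grasp_force: 15.0
```

Emit:
drive_tool([
  [0,0,0,-0.002,0.002,0.003,0.1],
  [0,0,0,-0.002,0.002,0.005,0.1],
  [0,0,0,-0.002,0.002,0.006,0.1],
  [0,0,0,-0.002,0.002,0.007,0.1],
  [0,0,0,-0.002,0.002,0.007,0.1],
])

```text
time_s: 4.35
ee_pos: [581.3, 321.9, 13.7]
orientation: [[-0.985, 0.171, 0.0], [0.171, 0.985, 0.0], [-0.0, 0.0, -1.0]]
contact_force: [0.0, 0.2, -0.7]
opening: 0.668
grasp_force: 15.0
```

Emit:
drive_tool([
  [0,0,0,0,0,0.001,0.1],
  [0,0,0,0,0,0.002,0.1],
  [0,0,0,0,0,0.002,0.1],
])

```text
time_s: 4.65
ee_pos: [581.2, 321.9, 11.6]
orientation: [[-0.985, 0.171, 0.0], [0.171, 0.985, 0.0], [-0.0, 0.0, -1.0]]
contact_force: [-0.1, 0.7, 0.7]
opening: 0.659
grasp_force: 15.0
```

Emit:
drive_tool([
  [0,0,0,0,0,0.001,0.1],
  [0,0,0,0,0,0.001,0.1],
])

```text
time_s: 4.85
ee_pos: [581.3, 321.9, 11.4]
orientation: [[-0.985, 0.171, 0.0], [0.171, 0.985, 0.0], [-0.0, 0.0, -1.0]]
contact_force: [-3.8, -1.4, 8.4]
opening: 0.663
grasp_force: 15.0
```

Emit:
drive_tool([
  [0,0,0,0,0,0,0.5],
  [0,0,0,0,0,0,0.8],
  [0,0,0,0,0,0,0.95],
  [0,0,0,0,0,0,1],
  [0,0,0,0,0,-0.015,1],
  [0,0,0,0,0,-0.05,1],
  [0,0,0,0,0,-0.1,1],
  [0,0,0,0,0,-0.15,1],
])

```text
time_s: 5.65
ee_pos: [580.7, 321.6, 162.7]
orientation: [[-0.985, 0.171, -0.001], [0.171, 0.985, -0.0], [0.001, -0.0, -1.0]]
contact_force: [0.2, 0.2, -0.0]
opening: 1.0
grasp_force: 0.0
```

```bash
python3 -c "
from h import *
plan(590,120,240,1.399)"
```

```text
now [580.7 321.6 162.7] turn [-0.    -0.001 -0.   ] shift [-0.0436 -0.1971 -0.0773]
```

Emit:
drive_tool([
  [0,0,0,-0.044,-0.197,-0.077,1],
  [0,0,0,-0.044,-0.197,-0.077,1],
  [0,0,0,-0.044,-0.197,-0.077,1],
  [0,0,0,-0.044,-0.197,-0.077,1],
  [0,0,0,-0.044,-0.197,-0.077,1],
  [0,0,0,-0.044,-0.197,-0.077,1],
  [0,0,0,-0.044,-0.197,-0.077,1],
])

```text
time_s: 6.35
ee_pos: [590.8, 120.9, 237.6]
orientation: [[-0.985, 0.172, 0.0], [0.172, 0.985, 0.001], [-0.0, 0.001, -1.0]]
contact_force: [0.1, -0.0, 0.2]
opening: 1.001
grasp_force: 0.0
```

```bash
python3 -c "
from h import *
wrist('w3');print(observe()['ee_pos'])"
```

```text
[590.52285378 121.3787542  237.14614088]
```

View pics/w3.png

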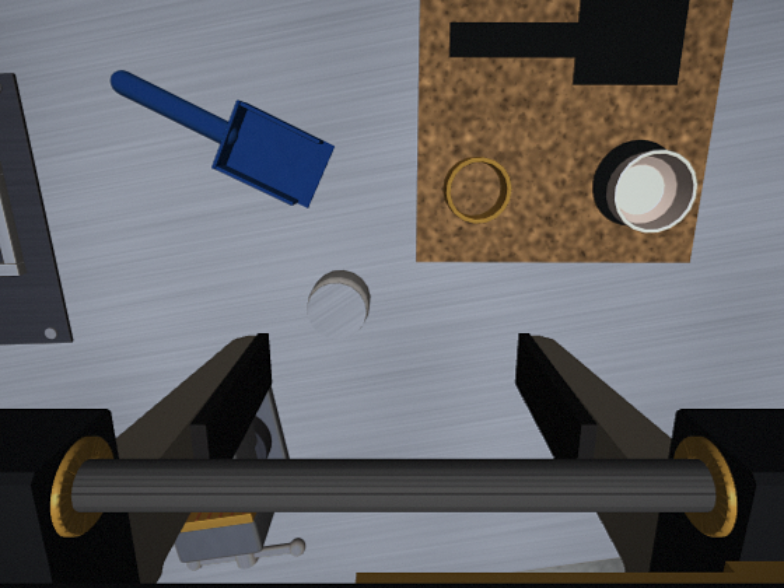

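The dish rim is centred at (652,190), with the mark showing from x=593. The scoop's handle runs from (121,81) to (225,130). Its bowl has rear top corners at (237,101) and (213,168) and its tip near (334,146) and (310,207). The tin is at (338,308).

```bash
python3 - <<'E'
from h import *
import pickle
f=pickle.load(open("wrist.pkl","rb"));k=1/1.4
w=lambda a,b,z=4:onplane(f,a*k,b*k,z)
M=[(110,-115),(110,115),(-72,-90),(-48,-90),(-29,80),(-29,5)]
P=[(417,262),(690,262),(450,22),(450,56),(678,84),(573,82)]
th,t,R2,e=fit2(M,[w(*p) for p in P]);print(th,t,e)
for q in ((45,60),(-60,80),(-60,-90)):print(q,R2@q+t)
d=w(652,190.5,34);print("dish",d, "err in mat",R2.T@(d[:2]-t)-(45,60))
print("mark left",w(593,186),R2@(45,26)+t)
for n,p in dict(hend=(111,78,9),hjoin=(225,131,15),r1=(237,101,27),r2=(213,168,27),t1=(334,146,27),t1b=(334,146,3),t2=(310,207,3),tin=(338,308,42)).items():print(n,w(*p).round(1))
for p in((237,103),(215,167),(300,133),(330,148),(308,204),(270,160),(160,100)):print(p,world(f,p[0]*k,p[1]*k).round(1))
E
```

```text
-0.16890495888539112 [520.54140321 270.26607393] [0.83722152 0.80248931 1.5823284  1.05735123 3.7048656  1.94206266]
(45, 60) [574.98720742 321.84760555]
(-60, 80) [474.84347632 359.21380846]
(-60, -90) [446.26596767 191.63300407]
dish [579.04847268 320.291863    34.        ] err in mat [ 4.26499615 -0.85089262]
mark left [572.24058444 288.59415629   4.        ] [569.27170569 288.33144467]
hend [429.7 -64.8   9. ]
hjoin [481.7  11.5  15. ]
r1 [464.2  29.2  27. ]
r2 [ 5.07e+02 -5.00e-01  2.70e+01]
t1 [507.   92.2  27. ]
t1b [506.3  89.5   3. ]
t2 [549.8  60.6   3. ]
tin [626.8  72.4  42. ]
(237, 103) [465.4  28.7  26.5]
(215, 167) [506.6   1.1  26.9]
(300, 133) [493.4  68.7  23.2]
(330, 148) [507.2  86.1   2.8]
(308, 204) [547.1  59.6   3.3]
(270, 160) [508.   37.    1.9]
(160, 100) [452.5 -29.2  18.5]
```

```bash
python3 -c "
from h import *
plan(469.4,-8.4,80,-0.613)"
```

```text
now [590.5 121.4 237.1] turn [-0.000e+00 -1.000e-03  2.012e+00] shift [ 0.0971 -0.1486  0.1572]
```

Emit:
drive_tool([
  [0,0,0.15,0.007,-0.01,0.005,1],
  [0,0,0.3,0.014,-0.02,0.01,0.5],
  [0,0,0.45,0.021,-0.03,0.015,0.3],
  [0,0,0.6,0.028,-0.04,0.02,0.3],
  [0,0,0.75,0.035,-0.05,0.03,0.3],
  [0,0,0.9,0.042,-0.06,0.04,0.3],
  [0,0,1.05,0.049,-0.074,0.06,0.3],
  [0,0,1.2,0.056,-0.085,0.08,0.3],
])

```text
time_s: 7.2
ee_pos: [520.6, 47.3, 156.3]
orientation: [[-0.194, 0.981, -0.001], [0.981, 0.194, 0.0], [0.0, -0.001, -1.0]]
contact_force: [0.4, -0.1, -0.3]
opening: 0.65
grasp_force: 0.0
```

```bash
python3 -c "
from h import *
plan(469.4,-8.4,80,-0.613)"
```

```text
now [520.6  47.3 156.3] turn [-0.001 -0.     0.808] shift [-0.0447 -0.0609  0.0764]
```

Emit:
drive_tool([
  [0,0,0.15,-0.01,-0.015,0.01,0.3],
  [0,0,0.3,-0.02,-0.03,0.02,0.3],
  [0,0,0.45,-0.03,-0.045,0.03,0.3],
  [0,0,0.6,-0.045,-0.061,0.045,0.3],
  [0,0,0.75,-0.045,-0.061,0.06,0.3],
  [0,0,0.805,-0.045,-0.061,0.076,0.3],
  [0,0,0.805,-0.045,-0.061,0.076,0.3],
  [0,0,0.805,-0.045,-0.061,0.076,0.3],
])

```text
time_s: 8.0
ee_pos: [470.0, -9.1, 81.1]
orientation: [[0.567, 0.824, -0.002], [0.824, -0.567, 0.0], [-0.001, -0.001, -1.0]]
contact_force: [-0.3, 0.3, 0.5]
opening: 0.651
grasp_force: 0.0
```

```bash
python3 -c "
from h import *
wrist('w4');plan(469.4,-8.4,3,-0.613)"
```

```text
now [470.5  -9.3  81.6] turn [-0.    0.    0.01] shift [ 0.0002 -0.0014  0.0786]
```

View pics/w4.png

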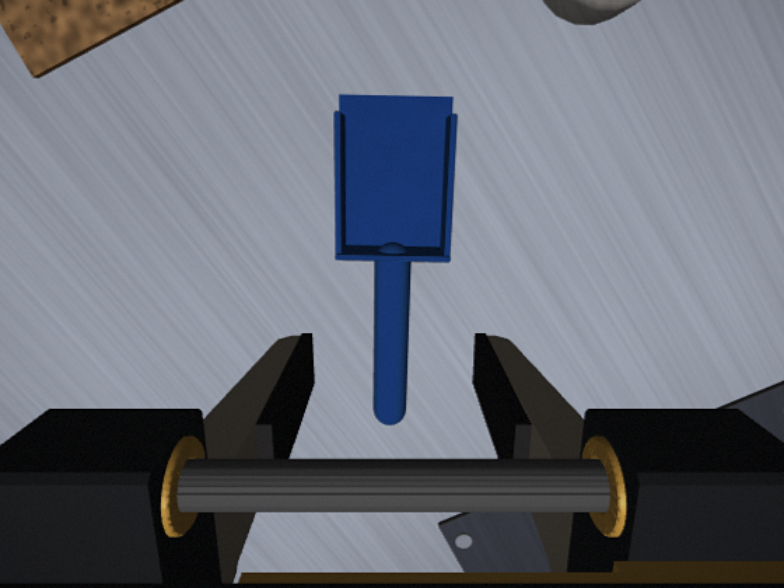

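The scoop is centred between the fingers and aligned with them, so I'll descend and grip.

Emit:
drive_tool([
  [0,0,0.01,0,-0.001,0.04,0.3],
  [0,0,0.01,0,-0.001,0.065,0.3],
  [0,0,0.01,0,-0.001,0.078,0.3],
  [0,0,0.01,0,-0.001,0.078,0.3],
  [0,0,0.01,0,-0.001,0.078,-0.4],
  [0,0,0.01,0,-0.001,0.078,-0.8],
  [0,0,0.01,0,-0.001,0.078,-0.8],
  [0,0,0.01,0,-0.001,0.078,-0.8],
], squeeze=40)

```text
time_s: 8.85
ee_pos: [470.0, -9.6, 4.2]
orientation: [[0.578, 0.816, 0.001], [0.816, -0.578, -0.0], [0.001, 0.001, -1.0]]
contact_force: [-0.1, -0.3, 0.2]
opening: 0.322
grasp_force: 0.0
```

Emit:
drive_tool([
  [0,0,0,0,0,0,-0.8],
  [0,0,0,0,0,0,-0.8],
  [0,0,0,0,0,-0.02,-0.8],
  [0,0,0,0,0,-0.04,-0.8],
  [0,0,0,0,0,-0.06,-0.8],
  [0,0,0,0,0,-0.06,-0.8],
])

```text
time_s: 9.45
ee_pos: [471.0, -9.6, 65.3]
orientation: [[0.578, 0.816, 0.004], [0.816, -0.578, -0.0], [0.002, 0.003, -1.0]]
contact_force: [0.2, 0.7, -1.9]
opening: 0.184
grasp_force: 40.0
```

```bash
python3 - <<'E'
from h import *
f=wrist('w5');s=observe();R=np.array(s["orientation"]);k=1/1.4
c=cloud(f);b=f["frame"].astype(int);m=(b[...,0]>b[...,2]+50)&(f["range_z"]>0)
q=(c[m]-np.array(s["ee_pos"]))@R   # tool coords
q=q[(abs(q[:,1])<60)]
fl=q[(abs(q[:,1])<18)&(q[:,0]>35)]   # bowl floor
print("scoop extents",np.percentile(q,[0.3,50,99.7],axis=0).round(1))
A=np.c_[fl[:,0],fl[:,1],np.ones(len(fl))];print("floor z=ax+by+c",np.linalg.lstsq(A,fl[:,2],rcond=None)[0].round(4))
for x in range(30,100,10):
    g=q[abs(q[:,0]-x)<3]; print(x,len(g),g[:,1].min().round(1),g[:,1].max().round(1)) if len(g) else 0
plan(456,249,75,-0.171)
E
```

```text
scoop extents [[-61.1 -26.5 -24.3]
 [ 59.2   0.3   0.2]
 [102.   26.9   2.5]]
floor z=ax+by+c [ 0.0083 -0.0071  0.0662]
30 1544 -26.4 27.2
40 1312 -26.7 27.1
50 1409 -26.6 27.1
60 1435 -26.5 27.2
70 1530 -26.7 27.1
80 1556 -26.8 27.0
90 1686 -26.8 27.0
now [470.2  -9.6  64.1] turn [ 0.002 -0.001 -0.445] shift [ 0.2028 -0.161  -0.011 ]
```

```bash
python3 - <<'E'
from h import *
plan(458,259.3,65,-0.170)
E
```

```text
now [470.2  -9.6  64.1] turn [ 0.002 -0.001 -0.446] shift [ 0.2124 -0.1653 -0.0009]
```

Emit:
drive_tool([
  [0,0,-0.04,0.018,-0.014,-0.005,-0.8],
  [0,0,-0.12,0.05,-0.039,-0.005,-0.8],
  [0,0,-0.2,0.085,-0.066,-0.005,-0.8],
  [0,0,-0.28,0.12,-0.093,-0.005,-0.8],
  [0,0,-0.36,0.155,-0.121,-0.003,-0.8],
  [0,0,-0.42,0.19,-0.148,0,-0.8],
  [0,0,-0.446,0.212,-0.165,0,-0.8],
  [0,0,-0.446,0.212,-0.165,0,-0.8],
])

```text
time_s: 10.3
ee_pos: [456.7, 261.7, 62.0]
orientation: [[0.165, 0.986, -0.001], [0.986, -0.165, 0.0], [0.0, -0.001, -1.0]]
contact_force: [0.4, -0.0, -2.2]
opening: 0.185
grasp_force: 40.0
```

```bash
python3 - <<'E'
from h import *
wrist("w6");plan(458,259.3,9,-0.170)
E
```

```text
now [456.3 259.8  62. ] turn [-0.001  0.001  0.003] shift [-0.0002  0.0018  0.053 ]
```

View pics/w6.png

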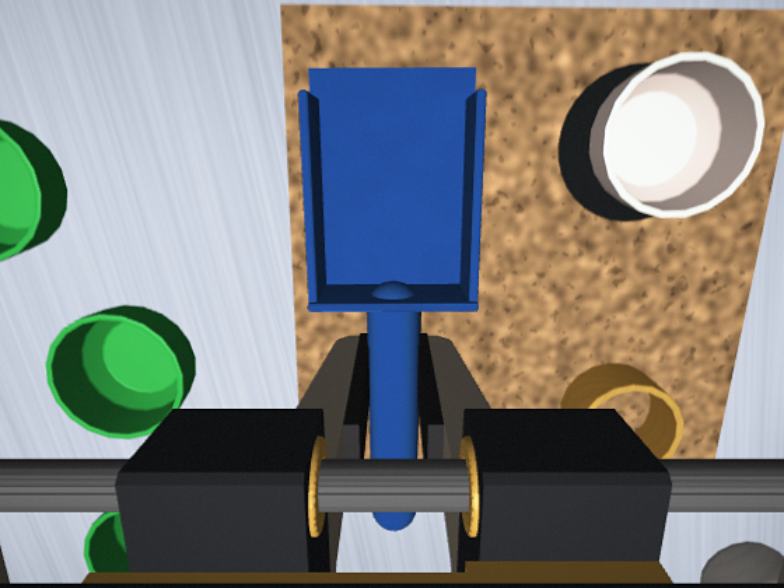

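The scoop hides the whole silhouette. The mat corner is visible at (281,4), and I'll use it as a check.

```bash
python3 - <<'E'
from h import *
import pickle
f=pickle.load(open("wrist.pkl","rb"));k=1/1.4
p=onplane(f,281*k,4.5*k,4);print(p)
th=-.172;R=np.array([[np.cos(th),-np.sin(th)],[np.sin(th),np.cos(th)]]);print(R@(-110,115)+(521,270.8))
a,b=onplane(f,281*k,5*k,4),onplane(f,294*k,300*k,4);print(np.arctan2(*(a-b)[[1,0]]))
plan(458,259.3,9,-0.170)
E
```

```text
[433.46072441 401.45844414   4.        ]
[432.30572814 402.92995928]
1.3943037839809649
now [456.3 259.8  62. ] turn [-0.001  0.001  0.003] shift [-0.0002  0.0018  0.053 ]
```

Those agree within 2 mm, so I'll set the scoop down.

Emit:
drive_tool([
  [0,0,0.003,0,0.002,0.02,-0.8],
  [0,0,0.003,-0.001,0.002,0.038,-0.8],
  [0,0,0.003,-0.001,0.002,0.048,-0.8],
  [0,0,0.003,-0.001,0.002,0.052,-0.8],
  [0,0,0.003,-0.001,0.002,0.053,-0.8],
  [0,0,0.003,-0.001,0.002,0.053,-0.8],
])

```text
time_s: 10.95
ee_pos: [459.3, 257.3, 10.7]
orientation: [[0.173, 0.985, 0.0], [0.985, -0.173, 0.0], [0.0, 0.0, -1.0]]
contact_force: [-0.1, 0.1, -1.8]
opening: 0.186
grasp_force: 40.0
```

Emit:
drive_tool([
  [0,0,0,0,0,0.001,-0.8],
  [0,0,0,0,0,0.002,-0.8],
])

```text
time_s: 11.15
ee_pos: [459.5, 257.7, 9.0]
orientation: [[0.172, 0.985, 0.001], [0.985, -0.172, 0.001], [0.001, 0.001, -1.0]]
contact_force: [-0.4, 0.3, -1.6]
opening: 0.183
grasp_force: 40.0
```

Emit:
drive_tool([
  [0,0,0,0.001,-0.001,0.001,-0.8],
  [0,0,0,0.001,-0.001,0.002,-0.8],
  [0,0,0,0.001,-0.001,0.002,-0.8],
])

```text
time_s: 11.45
ee_pos: [458.5, 258.8, 7.7]
orientation: [[0.172, 0.985, 0.001], [0.985, -0.172, 0.0], [0.0, 0.001, -1.0]]
contact_force: [-2.7, -3.5, 13.4]
opening: 0.178
grasp_force: 40.0
```

Emit:
drive_tool([
  [0,0,0,0,0,0,-0.5],
  [0,0,0,0,0,0,-0.3],
  [0,0,0,0,0,0,-0.1],
  [0,0,0,0,0,-0.02,0],
  [0,0,0,0,0,-0.06,0],
  [0,0,0,0,0,-0.11,0],
  [0,0,0,0,0,-0.16,0],
  [0,0,0,0,0,-0.19,0],
])

```text
time_s: 12.25
ee_pos: [459.2, 259.3, 200.2]
orientation: [[0.172, 0.985, 0.003], [0.985, -0.172, 0.002], [0.003, 0.003, -1.0]]
contact_force: [0.1, -0.2, -0.4]
opening: 0.496
grasp_force: 0.0
```

```bash
python3 - <<'E'
from h import *
import pickle
f=grab_frame("scene");pickle.dump(f,open("scene.pkl","wb"))
plan(425,-290,200,-1.70)
E
```

```text
now [461.1 260.3 203.9] turn [ 1.000e-03 -1.000e-02  1.527e+00] shift [-0.5483  0.0592  0.0011]
```

Emit:
drive_tool([
  [0,0,0.13,-0.04,0.004,0,0],
  [0,0,0.26,-0.09,0.01,0,0],
  [0,0,0.4,-0.14,0.015,0,0],
  [0,0,0.54,-0.19,0.02,0,0],
  [0,0,0.68,-0.24,0.026,0,0],
  [0,0,0.82,-0.29,0.031,0,0],
  [0,0,0.96,-0.34,0.037,0,0.6],
  [0,0,1.1,-0.39,0.042,0,0.6],
])

```text
time_s: 13.1
ee_pos: [432.1, -132.6, 196.4]
orientation: [[0.958, 0.288, 0.0], [0.288, -0.958, -0.0], [0.0, 0.0, -1.0]]
contact_force: [-0.0, -0.2, 0.3]
opening: 0.652
grasp_force: 0.0
```

```bash
python3 -c "
from h import *
plan(425,-290,200,-1.70)"
```

```text
now [ 432.1 -132.6  196.4] turn [ 0.    -0.     0.421] shift [-0.0522  0.1487 -0.0036]
```

Emit:
drive_tool([
  [0,0,0.14,-0.015,0.043,0,0.6],
  [0,0,0.28,-0.03,0.088,0,0.6],
  [0,0,0.421,-0.045,0.13,-0.003,0.6],
  [0,0,0.421,-0.052,0.149,-0.003,0.6],
  [0,0,0.421,-0.052,0.149,-0.003,0.6],
  [0,0,0.421,-0.052,0.149,-0.003,0.6],
])

```text
time_s: 13.7
ee_pos: [426.2, -288.0, 198.9]
orientation: [[0.992, -0.124, -0.001], [-0.124, -0.992, 0.001], [-0.001, -0.001, -1.0]]
contact_force: [0.2, -0.4, 0.4]
opening: 0.8
grasp_force: 0.0
```

```bash
python3 -c "
from h import *
wrist('w7')"
```

View pics/w7.png

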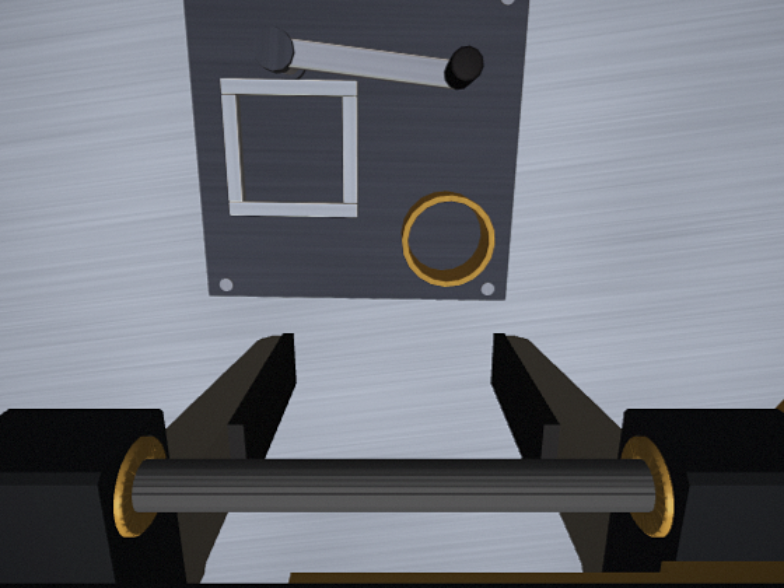

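The nest's wall corners are at (221,79), (357,81), (357,216) and (231,215), and the plate's near corners at (209,295) and (505,299). The ring's top is centred at (448,240) and the knob's top at (467,63).

```bash
python3 - <<'E'
from h import *
import pickle
f=pickle.load(open("wrist.pkl","rb"));k=1/1.4
w=lambda a,b,z=4:onplane(f,a*k,b*k,z)
M=[(46,91),(46,-1),(-46,-1),(-46,91),(-110,115),(-110,-115)]
Q=[w(221,79,14),w(357,81,14),w(357,216,14),w(231,215,14),w(209,295.5),w(505,299.5)]
th,t,R,e=fit2(M,Q);print(th,t,e)
for q in((0,45),(57,45)):print(q,R@q+t)
print("nest direct",np.mean(Q[:4],0))
r=w(448.5,240.5,39);kn=w(467,63,89);print("ring",r,R.T@(r[:2]-t),"knob",kn,R.T@(kn[:2]-t))
plan(r[0],r[1],70,th-np.pi/2)
E
```

```text
-0.13836222051294977 [ 503.91512058 -270.74678723] [1.40909538 1.03819408 0.97302639 0.96157137 0.54504417 1.42895891]
(0, 45) [ 510.12157335 -226.17684282]
(57, 45) [ 566.57683626 -234.03834967]
nest direct [ 509.77332735 -226.37928975   14.        ]
ring [ 438.03579491 -326.1870013    39.        ] [-57.60335137 -63.99653739] knob [ 539.90256931 -340.0206654    89.        ] [ 45.19785873 -63.64841105]
now [ 426.3 -287.4  199. ] turn [-0.001  0.001  0.015] shift [0.0165 0.0372 0.1289]
```

Emit:
drive_tool([
  [0,0,0.015,0.012,0.028,0.035,0.65],
  [0,0,0.015,0.0165,0.037,0.08,0.65],
  [0,0,0.015,0.0165,0.037,0.12,0.65],
  [0,0,0.015,0.0165,0.037,0.13,0.65],
  [0,0,0.015,0.0165,0.037,0.13,0.65],
])

```text
time_s: 14.25
ee_pos: [437.8, -325.3, 68.4]
orientation: [[0.991, -0.136, -0.003], [-0.136, -0.991, 0.002], [-0.003, -0.002, -1.0]]
contact_force: [-0.8, 0.0, 0.2]
opening: 0.825
grasp_force: 0.0
```

```bash
python3 -c "
from h import *
plan(438,-326.2,21,-1.709)"
```

```text
now [ 437.8 -325.3   68.4] turn [-0.002  0.003  0.001] shift [0.0005 0.001  0.0474]
```

Emit:
drive_tool([
  [0,0,0,0,0.001,0.025,0.65],
  [0,0,0,0,0.001,0.042,0.65],
  [0,0,0,0,0.001,0.047,0.65],
  [0,0,0,0,0.001,0.047,0.65],
  [0,0,0,0,0.001,0.047,0.3],
  [0,0,0,0,0.001,0.047,0.1],
  [0,0,0,0,0.001,0.047,0.1],
  [0,0,0,0,0.001,0.047,0.1],
], squeeze=25)

```text
time_s: 15.05
ee_pos: [439.2, -328.5, 24.0]
orientation: [[0.99, -0.138, 0.002], [-0.138, -0.99, -0.001], [0.002, 0.001, -1.0]]
contact_force: [-0.6, 2.7, 7.8]
opening: 0.691
grasp_force: 25.0
```

Emit:
drive_tool([
  [0,0,0,0,0,0,0.1],
  [0,0,0,0,0,0,0.1],
])

```text
time_s: 15.25
ee_pos: [439.3, -328.5, 24.0]
orientation: [[0.99, -0.138, 0.002], [-0.138, -0.99, -0.001], [0.002, 0.001, -1.0]]
contact_force: [0.0, 2.2, 6.2]
opening: 0.692
grasp_force: 25.0
```

Emit:
drive_tool([
  [0,0,0,0,0,-0.015,0.1],
  [0,0,0,0,0,-0.035,0.1],
  [0,0,0,0,0,-0.045,0.1],
  [0,0,0,0,0,-0.045,0.1],
])

```text
time_s: 15.65
ee_pos: [439.3, -328.9, 69.1]
orientation: [[0.99, -0.138, 0.003], [-0.138, -0.99, -0.002], [0.003, 0.002, -1.0]]
contact_force: [0.4, -0.1, -2.5]
opening: 0.691
grasp_force: 25.0
```

```bash
python3 - <<'E'
from h import *
f=wrist();s=observe();print(s['grasp_force'])
cv2.imwrite("pics/w8.png",cv2.resize(f["frame"][0:330,60:500],(800,600)))
plan(510,-226.3,69,-1.709)
E
```

```text
24.99952331185341
now [ 438.7 -328.5   68.1] turn [ 0.001 -0.001 -0.   ] shift [ 0.0565 -0.111  -0.0009]
```

View pics/w8.png

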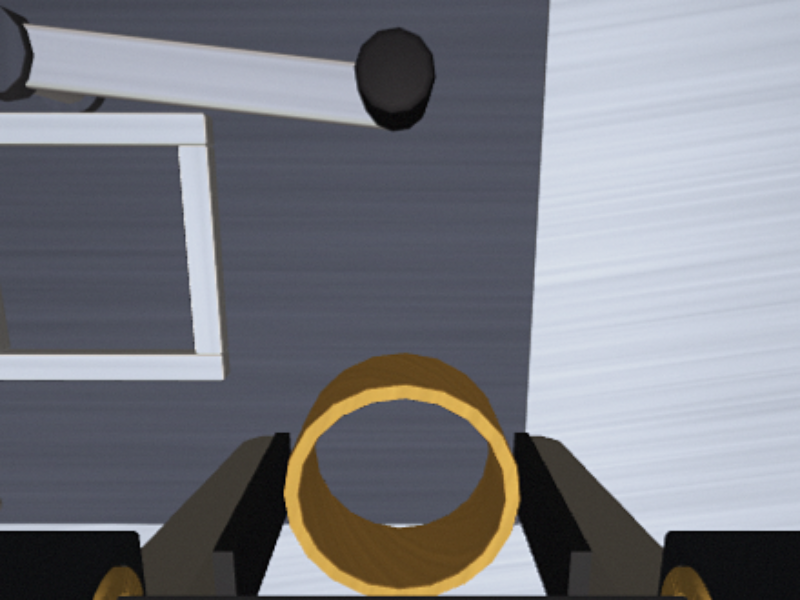

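The ring is held straight, with its top centred at crop (402,491). The nest's wall corners are at (206,113) and (224,380).

```bash
python3 - <<'E'
from h import *
import pickle
f=pickle.load(open("wrist.pkl","rb"));s=observe();k=440/800
w=lambda a,b,z:onplane(f,60+a*k,b*k,z)
r=w(402.5,491,83);R=np.array(s["orientation"]);print("off tool",R.T@(r-s["ee_pos"]))
th=-.138;S=np.array([[np.cos(th),-np.sin(th)],[np.sin(th),np.cos(th)]])
a,b=w(206,113,14),w(224,380,14);print(a,b,np.arctan2(*(a-b)[[1,0]]),np.linalg.norm(a-b))
m=(a+b)/2;n=m[:2]+S@(0,46);print("nest",n)
kn=w(397,70,89);print("knob",kn)
E
```

```text
off tool [-1.39530046e-02 -3.01853536e-01 -1.48819304e+01]
[ 548.64483676 -278.501419     14.        ] [ 458.53887889 -265.29332228   14.        ] -0.14554750797522584 91.06886110142992
nest [ 509.91972845 -226.33468795]
knob [ 539.68242534 -340.86307952   89.        ]
```

Emit:
drive_tool([
  [0,0,0,0.015,-0.03,0,0.1],
  [0,0,0,0.033,-0.065,0,0.1],
  [0,0,0,0.048,-0.095,0,0.1],
  [0,0,0,0.0565,-0.111,0,0.1],
  [0,0,0,0.0565,-0.111,0.02,0.1],
  [0,0,0,0.0565,-0.111,0.02,0.1],
  [0,0,0,0.0565,-0.111,0.02,0.1],
])

```text
time_s: 16.4
ee_pos: [508.6, -225.7, 46.7]
orientation: [[0.99, -0.138, -0.002], [-0.138, -0.99, 0.001], [-0.002, -0.001, -1.0]]
contact_force: [0.4, -0.5, -3.2]
opening: 0.69
grasp_force: 25.0
```

```bash
python3 - <<'E'
from h import *
plan(510,-226.3,25,-1.709);f=wrist()
plan(510,-226.3,25,-1.709)
cv2.imwrite("pics/w9.png",cv2.resize(f["frame"][100:340,120:440],(800,600)))
E
```

```text
now [ 508.6 -225.7   46.7] turn [-0.001  0.002  0.   ] shift [0.0015 0.0004 0.0217]
now [ 509.  -226.1   47.2] turn [-0.     0.001 -0.   ] shift [0.001  0.0001 0.0222]
```

Emit:
drive_tool([
  [0,0,0,0.001,0,0.006,0.1],
  [0,0,0,0.001,0,0.011,0.1],
  [0,0,0,0.001,0,0.015,0.1],
  [0,0,0,0.001,0,0.019,0.1],
  [0,0,0,0.001,0,0.021,0.1],
  [0,0,0,0.001,0,0.022,0.1],
])

```text
time_s: 17.05
ee_pos: [510.4, -226.1, 25.2]
orientation: [[0.99, -0.138, -0.0], [-0.138, -0.99, 0.0], [-0.0, -0.0, -1.0]]
contact_force: [0.6, 0.6, -1.8]
opening: 0.693
grasp_force: 25.0
```

Emit:
drive_tool([
  [0,0,0,0,0,0.001,0.1],
  [0,0,0,0,0,0.001,0.1],
])

```text
time_s: 17.25
ee_pos: [510.6, -226.1, 24.5]
orientation: [[0.99, -0.138, 0.0], [-0.138, -0.99, -0.0], [0.0, 0.0, -1.0]]
contact_force: [-0.6, 0.1, -2.6]
opening: 0.692
grasp_force: 25.0
```

Emit:
drive_tool([
  [0,0,0,0,0,0.001,0.1],
  [0,0,0,0,0,0.001,0.4],
  [0,0,0,0,0,0.001,0.6],
  [0,0,0,0,0,0,0.7],
  [0,0,0,0,0,-0.02,0.7],
  [0,0,0,0,0,-0.06,0.7],
  [0,0,0,0,0,-0.1,0.7],
  [0,0,0,0,0,-0.1,0.7],
])

```text
time_s: 18.05
ee_pos: [513.9, -227.6, 129.6]
orientation: [[0.99, -0.138, 0.008], [-0.138, -0.99, -0.004], [0.008, 0.002, -1.0]]
contact_force: [0.5, -0.4, -0.1]
opening: 0.852
grasp_force: 0.0
```

```bash
python3 - <<'E'
from h import *
f=wrist();s=observe();c=cloud(f);plan(540,-340.5,110,-0.245,s)
# ring top: depth points near z=39 around nest
m=(abs(c[...,2]-39)<4)&(np.hypot(c[...,0]-510,c[...,1]+226.3)<45)&(f["range_z"]>0);p=c[m];print(len(p),np.median(p[:,2]))
x,y=p[:,0],p[:,1];A=np.c_[x,y,np.ones(len(x))]
r=np.linalg.lstsq(A,x*x+y*y,rcond=None)[0];print("ring c",r[:2]/2,p.min(0),p.max(0))
E
```

```text
now [ 512.5 -227.   127.2] turn [ 0.005 -0.003 -1.464] shift [0.0427 0.1086 0.0177]
1330 37.98553212236848
ring c [ 508.85015062 -224.75554924] [ 477.04815981 -256.01188952   35.02588883] [ 539.84648981 -193.42549777   40.25605249]
```

Emit:
drive_tool([
  [0,0,-0.14,0.005,0.012,0,0.2],
  [0,0,-0.28,0.01,0.024,0,0],
  [0,0,-0.42,0.015,0.036,0.005,0],
  [0,0,-0.56,0.02,0.05,0.01,0],
  [0,0,-0.7,0.026,0.064,0.015,0],
  [0,0,-0.84,0.032,0.078,0.015,0],
  [0,0,-0.98,0.038,0.092,0.015,0],
  [0,0,-1.12,0.043,0.109,0.015,0],
])

```text
time_s: 18.9
ee_pos: [537.6, -339.9, 107.7]
orientation: [[0.55, 0.835, -0.002], [0.835, -0.55, 0.001], [0.0, -0.002, -1.0]]
contact_force: [0.1, 0.4, -0.6]
opening: 0.502
grasp_force: 0.0
```

```bash
python3 -c "
from h import *
plan(540,-340.5,110,-0.245)"
```

```text
now [ 537.6 -339.9  107.7] turn [-0.002 -0.    -0.338] shift [ 0.0008  0.0024 -0.0023]
```

Emit:
drive_tool([
  [0,0,-0.14,0.001,0.002,0,0],
  [0,0,-0.28,0.001,0.002,0,0],
  [0,0,-0.338,0.001,0.002,0,0],
  [0,0,-0.338,0.001,0.002,0.02,0],
  [0,0,-0.338,0.001,0.002,0.04,0],
  [0,0,-0.338,0.001,0.002,0.048,0],
  [0,0,-0.338,0.001,0.002,0.048,-0.4],
  [0,0,-0.338,0.001,0.002,0.048,-0.8],
], squeeze=8)

```text
time_s: 19.7
ee_pos: [540.4, -340.3, 61.4]
orientation: [[0.248, 0.969, -0.0], [0.969, -0.248, 0.0], [0.0, -0.0, -1.0]]
contact_force: [0.6, 0.8, 0.1]
opening: 0.349
grasp_force: 0.0
```

Emit:
drive_tool([
  [0,0,0,0,0,0,-0.8],
  [0,0,0,0,0,0,-0.8],
  [0,0,0,0,0,0,-0.8],
])

```text
time_s: 20.0
ee_pos: [540.8, -340.6, 62.3]
orientation: [[0.248, 0.969, 0.001], [0.969, -0.248, -0.001], [-0.0, 0.001, -1.0]]
contact_force: [0.1, -1.3, 1.1]
opening: 0.192
grasp_force: 8.0
```

```bash
cat > arc.py <<'E'
from h import *
import sys
s=observe();R=np.array(s["orientation"]);p=np.array(s["ee_pos"]);P=np.array([566.6,-234]);th=-.138
a0=np.arctan2(*(p[:2]-P)[::-1])%(2*np.pi)-np.pi-th;print("a",a0,np.linalg.norm(p[:2]-P),p,s["opening"])
e=float(sys.argv[1])
for i in range(1,9):
    a=max(a0-.105*i,e);g=np.pi+a+th
    q=P+110*np.array([np.cos(g),np.sin(g)]);d=R.T@np.array([*(q-p[:2]),0])
    print(round(a,3),round(a0-a,3),(d/1000).round(4))
E
python3 arc.py -0.02
```

```text
a 1.4716877235738286 109.65438977767991 [ 540.84293901 -340.58639222   62.29229403] 0.19202783580316396
1.367 0.105 [ 0.0001 -0.0115 -0.    ]
1.262 0.21 [ 0.0018 -0.023  -0.    ]
1.157 0.315 [ 0.0046 -0.0341 -0.    ]
1.052 0.42 [ 0.0086 -0.045  -0.0001]
0.947 0.525 [ 0.0137 -0.0553 -0.0001]
0.842 0.63 [ 0.0199 -0.0651 -0.0001]
0.737 0.735 [ 0.027  -0.0741 -0.0001]
0.632 0.84 [ 0.0351 -0.0824 -0.0001]
```

Emit:
drive_tool([
  [0,0,0.105,0,-0.0115,0,-0.8],
  [0,0,0.21,0.0018,-0.023,0,-0.8],
  [0,0,0.315,0.0046,-0.034,0,-0.8],
  [0,0,0.42,0.0086,-0.045,0,-0.8],
  [0,0,0.525,0.0137,-0.0553,0,-0.8],
  [0,0,0.63,0.02,-0.065,0,-0.8],
  [0,0,0.735,0.027,-0.074,0,-0.8],
  [0,0,0.84,0.035,-0.0824,0,-0.8],
])

```text
time_s: 20.8
ee_pos: [470.0, -286.0, 62.3]
orientation: [[0.889, 0.457, 0.002], [0.457, -0.889, -0.001], [0.002, 0.002, -1.0]]
contact_force: [4.6, 3.1, 0.2]
opening: 0.193
grasp_force: 8.0
```

```bash
python3 arc.py -0.02
```

```text
a 0.6315699449566524 109.72041008447955 [ 469.97503562 -285.98254176   62.29112517] 0.19263565132742613
0.527 0.105 [ 0.0001 -0.0115 -0.    ]
0.422 0.21 [ 0.0017 -0.023  -0.    ]
0.317 0.315 [ 0.0045 -0.0342 -0.0001]
0.212 0.42 [ 0.0084 -0.045  -0.0001]
0.107 0.525 [ 0.0135 -0.0554 -0.0001]
0.002 0.63 [ 0.0196 -0.0652 -0.0001]
-0.02 0.652 [ 0.021  -0.0671 -0.0001]
-0.02 0.652 [ 0.021  -0.0671 -0.0001]
```

Emit:
drive_tool([
  [0,0,0.105,0,-0.0115,0,-0.8],
  [0,0,0.21,0.0017,-0.023,0,-0.8],
  [0,0,0.315,0.0045,-0.034,0,-0.8],
  [0,0,0.42,0.0084,-0.045,0,-0.8],
  [0,0,0.525,0.0135,-0.0554,0,-0.8],
  [0,0,0.6,0.018,-0.0625,0,-0.8],
  [0,0,0.635,0.02,-0.0655,0,-0.8],
  [0,0,0.635,0.02,-0.0655,0,-0.8],
])

```text
time_s: 21.6
ee_pos: [458.3, -219.3, 62.3]
orientation: [[0.988, -0.155, 0.003], [-0.155, -0.988, -0.002], [0.003, 0.002, -1.0]]
contact_force: [2.7, -2.8, -0.8]
opening: 0.195
grasp_force: 8.0
```

```bash
python3 arc.py -0.03 | head -2
```

```text
a 0.002897878129164533 109.28775383446559 [ 458.30812192 -219.27986818   62.33031128] 0.1949171112614017
-0.03 0.033 [-0.0007 -0.0036 -0.    ]
```

Emit:
drive_tool([
  [0,0,0,0,-0.002,0,-0.8],
  [0,0,0,0,-0.003,0,-0.8],
])

```text
time_s: 21.8
ee_pos: [458.4, -218.1, 62.3]
orientation: [[0.988, -0.153, 0.003], [-0.153, -0.988, -0.005], [0.003, 0.004, -1.0]]
contact_force: [-1.8, -16.2, -2.7]
opening: 0.212
grasp_force: 8.0
```

Emit:
drive_tool([
  [0,0,0,0,0.003,0,-0.6],
  [0,0,0,0,0.003,0,-0.4],
  [0,0,0,0,0.003,0,-0.2],
  [0,0,0,0,0.003,-0.02,-0.2],
  [0,0,0,0,0.003,-0.06,-0.2],
  [0,0,0,0,0.003,-0.1,-0.2],
  [0,0,0,-0.05,0.003,-0.14,-0.2],
  [0,0,0,-0.08,0.003,-0.15,-0.2],
])

```text
time_s: 22.6
ee_pos: [378.1, -206.2, 213.7]
orientation: [[0.988, -0.153, 0.002], [-0.153, -0.988, -0.001], [0.003, 0.001, -1.0]]
contact_force: [-0.3, 0.2, -0.3]
opening: 0.399
grasp_force: 0.0
```

```bash
python3 - <<'E'
from h import *
f=wrist();c=cloud(f);g=grab_frame("scene")
P=np.array([566.6,-234]);m=(abs(c[...,2]-88)<5)&(np.hypot(c[...,0]-458,c[...,1]+219)<40)&(f["range_z"]>0)
p=c[m];k=(p.min(0)+p.max(0))/2;print(len(p),k,"angle",np.arctan2(k[1]-P[1],k[0]-P[0])%(2*np.pi)-np.pi+.138)
a=cv2.resize(f["frame"],(400,300));b=cv2.resize(g["frame"][100:320,120:460],(800,520))
im=np.zeros((600,800,3),np.uint8);im=cv2.resize(g["frame"][100:310,120:460],(800,494))
cv2.imwrite("pics/last.png",im);plan(600,110,240,-1.745)
E
```

```text
384 [ 457.73117147 -218.3656077    87.91458017] angle -0.004632435268342561
now [ 374.8 -205.3  213.6] turn [ 0.001 -0.001  0.019] shift [ 0.1737 -0.3464 -0.0264]
```

View pics/last.png

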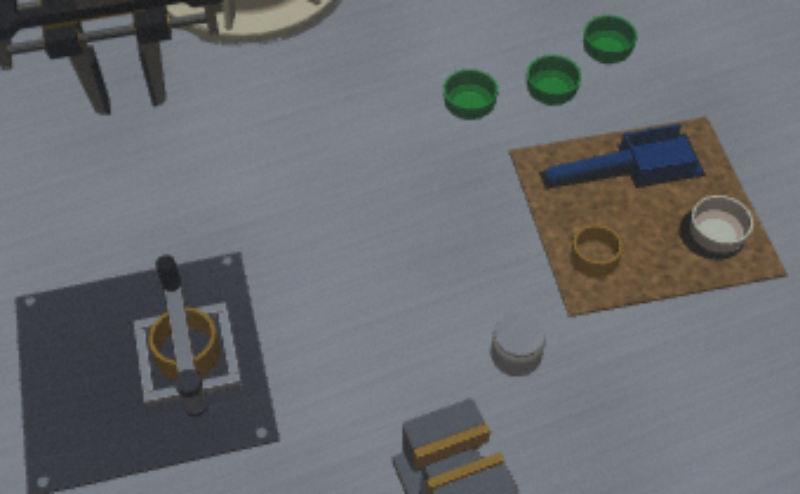

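The lever is shut over the ring in the nest, at about 0 rad and pushed to its stop. The scoop covers its silhouette, the dish stands on its mark, and the tin and small ring haven't moved. The gripper is clear, so I'm handing in.

```bash
python3 -c "
from cell import *
print(close_job())"
```

```text
the job is handed in; nothing more can be done
None
```

I handed the job in at about 23 s; no score came back. The large ring lies in the nest with the lever shut, the dish stands about 4 mm from its mark's centre, and the scoop lies on its silhouette (final position checked by eye only).

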